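Roll the reversible tube rack over the step onto the face that is needed

ROBOT

A 6-joint arm with a two-finger parallel gripper is mounted at the origin on the work surface. World frame = base frame: x ahead of the robot, y to its left, z up, the work surface at z = 0. Lengths are in mm, angles in degrees, forces in N, time in s.
With the tool pointing down it reaches from about 300 to 850 mm from the base axis. Payload 4.2 kg.
Tool frame: the origin (TCP) lies midway between the tips of the shut fingers; the grasp point (between the pads) lies 19 mm behind it; z points along the fingers, y is the line along which they close (so a half turn about z gives the same grasp; the last joint's range is limited). The gripper opens to 91 mm and grips with 3 to 60 N. Pads are 32 mm wide; open, the fingers measure 118 mm over their backs; the gripper's body (76 mm by 178 mm) begins 60 mm behind the grasp point.
Start: joints at [-73.969, 18.312, 89.639, -0, 72.044, -1.146], TCP at [169.817, -549.368, 213.976] pointing down, gripper open.
Joint ranges: [-177.97, 177.97], [-48.28, 115.42], [12.27, 149.76], [-77.06, 257.06], [2.81, 150.46], [-146.56, 146.56]. Speed limits (degrees/s): [147.25, 147.25, 180, 180, 180, 180].

INTERFACE

Orientations are given as [roll, pitch, yaw] about the fixed x, y, z axes, in that order (R = Rz(yaw) Ry(pitch) Rx(roll)).
In Python, from workcell import env, imaging, job gives the robot as it stands (env), with the cameras (imaging) and the job (job).
- The arm moves only by the tool drive_effector, called after "Request:" as a command line: name --argument value ..., lists and objects as JSON in quotes. Schema: {"type":"object","properties":{"deltas":{"type":"object","properties":{"plan":{"type":"array","items":{"type":"array","items":{"type":"number"},"minItems":6,"maxItems":6},"minItems":1,"maxItems":8}},"additionalProperties":false,"required":["plan"]},"finger_gap":{"type":"number"},"squeeze":{"type":"number"},"only":{"type":"string"},"quiet":{"type":"boolean"},"lines":{"type":"string"}},"required":["deltas"],"additionalProperties":false}. deltas is an object whose key "plan" holds a list of rows, 1 to 8 of them, each of 6 numbers: dx, dy, dz in mm, then a rotation vector rx, ry, rz in degrees; each row shifts and turns the commanded pose from where the row before left it, along the tool's axes as they then stand; what a row does not reach is not made up. A row lasts 1/10 s, in which the tool goes at most 50 mm and 8.59 degrees, less where a joint would pass 70% of its speed; a pose out of reach is approached as far as the arm can. finger_gap is the finger opening in mm, set as the call begins (left out keeps the last). The fingers move at their own pace and stop on an object; squeeze is the grip in N (left out, the last holds). Time passes only in rows, so rows that do not move let the fingers close. The tool returns the time, the measured TCP pose, the force, the opening and the grip force at its end. only (a regular expression) keeps the lines of the reply that match it, lines (a string "A,B") keeps lines A to B, and quiet returns only ok. Input that does not fit is refused with a message, and nothing moves.
- env.state(): the state, without advancing time (a new reading comes with each control period).
- imaging.grab_frame(name): name is "scene" or "top"; returns the picture (480x640x3 uint8, blue, green, red); there is no depth.
- imaging.camera_model(name): a dict with "fx", "fy", "cx", "cy" (pixels), "T" (4x4, takes a point from camera to world coordinates). Camera axes: x right, y up, looking along -z (the intrinsics and any distortion apply to the point x, -y, -z); pixel columns grow to the right and rows downward; lengths in mm; the calibration is good to about 2 mm. A picture is of the moment at which its call begins. camera_model takes no time and is no camera call.
- job.job_done(): hands the job in; it is judged then, once.
The state is a dict: "time_s": time; "qpos": joint angles; "qvel": joint speeds; "effort": joint torques, N m; "ee_pos": TCP position; "ee_rot": TCP orientation; "force": force on the tool from outside, world axes, zero at the start; "torque": the same for the moment, N m; "gripper_width": finger opening in mm; "gripper_force": force on a finger pad.
Only numpy, scipy, OpenCV 4.12 (cv2) and the standard library are available. Lean on these libraries where they do the work, as an engineer would, in place of code of your own. Each camera call takes 0.05 s, during which the arm holds its last target. There are 200 camera calls.

TASK

The reversible tube rack stands in the sunken bay under the clear shield. Look which tube is on the yellow tray and tip the rack over the step at the side of its bay, onto the raised deck there, so that the side with that tube's colour comes to lie face up; then slide it along until it lies wholly on that deck, roughly square to the step and clear of the bay. Do not push against the shield, press hard on the rack, or disturb the other things on the bench.

Things in the scene. Friction and masses are not known exactly. Their poses are not given: they have to be found in the camera images.
- rack: Loose tube rack, a solid white plastic block 130 (its x) x 90 (y) x 110 mm tall (z), 0.35 to 0.7 kg, too wide to grip; wells are flat discs. +y face orange with nine large wells, -y face blue with twenty small ones, others white. Origin: centre of its underside. Starts upright in the bay, within 0.1 rad of the station's axes, up to 12 mm off the bay's middle, 5 to 35 mm from each step.
- rack_center (a point): The middle of the rack block, 55 mm from its origin. Pushed near its top the rack slides to the step and turns about the step's edge, or at high friction tips about its own lower edge just before it; at about 40 to 55 degrees it falls over by itself onto the deck. It then hangs 15 to 35 mm over the bay and needs a further push. Tipped to the station's -y it shows orange on top, to +y blue.
- station: Fixed bench tray, placed and turned about the vertical differently each time. Origin: on the table under the bay's middle; x away from the robot, y left. Bay: y -65 to +65 mm, dark floor 6 mm high. On each side a grey deck, |y| 65 to 230 mm, top 21 mm high. All of it spans x -85 to +115 mm. Wholly on a deck, the rolled rack's middle is at |y| 120 to 175 mm and 66 mm above the table.
- step_left (a point): Upper edge of the +y step (15 mm from bay floor up to deck), at station x 0, y 65 mm, z 21 mm; a yellow line on the deck runs beside it along the station's x.
- step_right (a point): Upper edge of the -y step, same, at station x 0, y -65 mm, z 21 mm.
- shield: Clear level pane fixed to the station (same origin, axes), 6 mm thick, underside 250 mm above the table, x -60 to +110, y -225 to +225 mm, blue strip on its edge nearest the robot (to x = -64 mm), on two 12 mm posts at x 103, y +-210 mm. It roofs the rack: a vertical gripper cannot get behind the rack's middle; come in under the near edge with the tool leaning back to the robot about 40 degrees.
- next_tray: Fixed yellow tray, 100 x 100 x 6 mm, holding the tube whose colour must be on top. Origin: centre of its underside. It stands at the robot's near left or near right.
- spare_mat: Fixed black mat, 100 x 100 x 6 mm, holding the tube that is not wanted now. Origin: centre of its underside.
- tube_orange: Loose capped tube with an orange cap, 29 mm thick, 102 mm tall on a 48 mm round grey foot; on the yellow tray or on the black mat. Origin: centre of its underside.
- tube_blue: Loose capped tube with a blue cap, 17 mm thick, 102 mm tall on a 48 mm round grey foot; on the other of the two. Origin: centre of its underside.
- flask: Bystander: amber bottle, 110 mm thick, 210 mm tall. Origin: centre of its underside.
- vial_a: Bystander: small amber bottle with green cap, 48 mm thick, 100 mm tall. Origin: centre of its underside.
- vial_b: Bystander: small amber bottle with green cap, 48 mm thick, 100 mm tall. Origin: centre of its underside.
- tube_block: Bystander: blue low block with small tubes, 130 x 90 x 35 mm, 54 mm tall with its tubes. Origin: centre of its underside.
- pipette: Bystander: black pipette lying flat along its x, 290 mm long, 22 mm high. Origin: on the table, near its middle.

How it is judged (in metres and radians):
On the way, in this order (a step that is already met when the one before it is completed fails the run):
1. the rack is tipped up on the step, 30 to 65 degrees over, still bearing on the station (angle between rack's own z axis and vertical between 0.52 and 1.13 rad and contact force between rack and station above 0.3 N), for 0.04 s.
2. the rack lies wholly on the deck with the colour of the tube on the yellow tray on top (((horizontal distance between tube_orange and next_tray below 0.06 m and angle between rack's own y axis and vertical below 0.12 rad and y of rack_center in the frame of station between -0.185 and -0.115 m and x of rack_center in the frame of station between -0.05 and 0.05 m and z of rack_center in the frame of station between 0.058 and 0.074 m and angle between the x axis of rack and the x axis of station, either way round below 0.26 rad) or (horizontal distance between tube_blue and next_tray below 0.06 m and angle between rack's own y axis and vertical above 3.0216 rad and y of rack_center in the frame of station between 0.115 and 0.185 m and x of rack_center in the frame of station between -0.05 and 0.05 m and z of rack_center in the frame of station between 0.058 and 0.074 m and angle between the x axis of rack and the x axis of station, either way round below 0.26 rad))), for 0.2 s.
At the end, for the whole second after the job is handed in: The rack rests released, flat (within 7 degrees) on the deck, the face with the colour of the tube on the yellow tray up; its middle 115 to 185 mm from the bay middle in the station y, within 50 mm of the station middle in x, its length within 15 degrees of the step direction (((horizontal distance between tube_orange and next_tray below 0.06 m and angle between rack's own y axis and vertical below 0.12 rad and y of rack_center in the frame of station between -0.185 and -0.115 m and x of rack_center in the frame of station between -0.05 and 0.05 m and z of rack_center in the frame of station between 0.058 and 0.074 m and angle between the x axis of rack and the x axis of station, either way round below 0.26 rad) or (horizontal distance between tube_blue and next_tray below 0.06 m and angle between rack's own y axis and vertical above 3.0216 rad and y of rack_center in the frame of station between 0.115 and 0.185 m and x of rack_center in the frame of station between -0.05 and 0.05 m and z of rack_center in the frame of station between 0.058 and 0.074 m and angle between the x axis of rack and the x axis of station, either way round below 0.26 rad)) and linear speed of rack below 0.02 m/s and angular speed of rack below 0.1 rad/s and contact force between rack and the fingers below 0.2 N); the robot touches nothing.
It fails at once if the shield is pushed with more than 8 N (contact force between any of the arm, the fingers and shield above 8 N).
It fails at once if the rack is pushed by the fingers with more than 30 N (contact force between the fingers and rack above 30 N).
It fails at once if a bystander or a waiting tube is moved more than 30 mm (distance of any of flask, vial_a, vial_b, tube_block, pipette, tube_orange, tube_blue from where it was at the start of the episode above 0.03 m).
It fails at once if a bottle or tube is knocked over (angle between any of flask, vial_a, vial_b, tube_orange, tube_blue's own z axis and vertical above 0.5 rad).
It also fails if it takes over 62 s, if anything falls off the work surface, if the arm or the gripper's body presses on something with over 40 N, if the wrist force passes 120 N, or if a joint passes its speed limit or range.

## Working session

There is one attempt and no reset: what is moved stays moved. The work goes in short steps, Python scripts to look and compute and a tool call to move; the robot and the scene stay as the last step left them, time stands still between calls to the robot, and variables do not carry over. Pictures are saved under pics/ and viewed, at most 10 in all, crops included, and the job is handed in when it is done.

```bash
ls; mkdir -p pics
```

Run:
```python
from workcell import env, imaging, job
import cv2
for n in("scene","top"):
    cv2.imwrite(f"pics/{n}0.png",imaging.grab_frame(n)); m=imaging.camera_model(n); print(n,m)
s=env.state();print(s)
```

```text
pics
workcell.py
scene {'fx': 544.1902885540669, 'fy': 544.1902885540669, 'cx': 324.69970577875506, 'cy': 236.68651492406104, 'T': array([[-7.79009874e-03, -8.47360274e-01,  5.30961280e-01,
         1.14776324e+03],
       [ 9.99929146e-01, -1.13804136e-02, -3.49133484e-03,
        -1.15569623e+01],
       [ 9.00097742e-03,  5.30896461e-01,  8.47388889e-01,
         1.22747902e+03],
       [ 0.00000000e+00,  0.00000000e+00,  0.00000000e+00,
         1.00000000e+00]])}
top {'fx': 484.9111925207065, 'fy': 484.9111925207065, 'cx': 316.8072920485935, 'cy': 244.38889534034988, 'T': array([[ 1.45223244e-02,  9.88974219e-01, -1.47374003e-01,
         2.32713739e+02],
       [-9.99889030e-01,  1.38740833e-02, -5.42566641e-03,
         1.09441616e+01],
       [-3.32116500e-03,  1.47436442e-01,  9.89065956e-01,
         1.36753945e+03],
       [ 0.00000000e+00,  0.00000000e+00,  0.00000000e+00,
         1.00000000e+00]])}
{'time_s': 0.1, 'qpos': array([-7.39680745e+01,  1.83463844e+01,  8.96985993e+01,  3.01202554e-03,
        7.20448322e+01, -1.14723978e+00]), 'qvel': array([ 0.00589488, -0.16532432, -0.1542313 ,  0.01362849,  0.0831802 ,
       -0.09480672]), 'effort': array([ 1.13406419e-03, -4.13330483e+01, -2.32508129e+01,  7.29377568e-02,
        4.21460846e-02, -5.82277335e-05]), 'ee_pos': array([ 169.7116106 , -548.91111704,  213.22587426]), 'ee_rot': array([-1.79910259e+02, -4.66157543e-03,  1.71782309e+01]), 'force': array([ 0.07329302,  0.09896405, -0.01667429]), 'torque': array([-0.06349934,  0.0094039 ,  0.01938729]), 'gripper_force': 0.0, 'gripper_width': 91.15306009047146}
```

View pics/scene0.png

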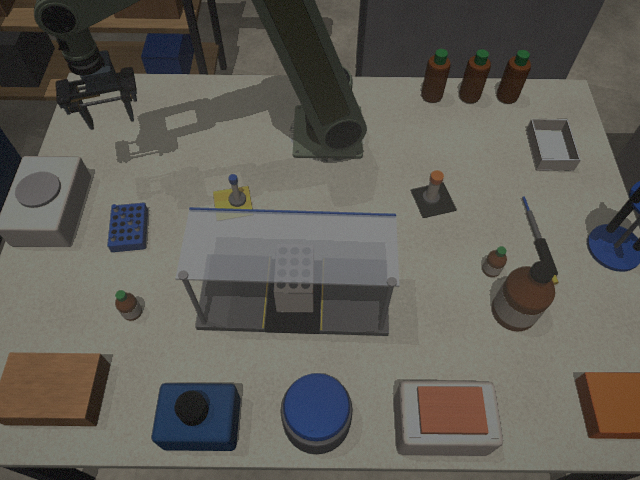

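View pics/top0.png

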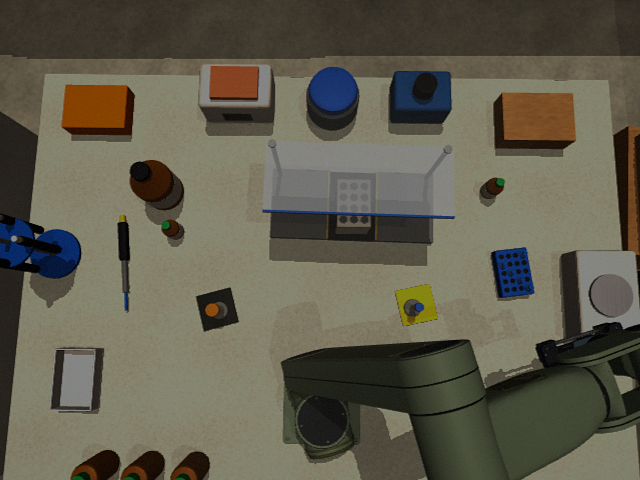

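The top view shows the blue tube on the yellow tray at (416,305) and the orange one on the black mat at (215,308). So blue must end up on top, which means tipping to station +y (image left). The strip runs (263,211)–(454,217), and the rack top is near (353,200).

Create h.py:
```python
import numpy as np,cv2
from workcell import env, imaging, job
def ray(n,u,v):
    m=imaging.camera_model(n);T=m["T"]
    d=T[:3,:3]@np.array([(u-m["cx"])/m["fx"],-(v-m["cy"])/m["fy"],-1]);return T[:3,3],d
def onz(n,u,v,z):
    o,d=ray(n,u,v);return o+d*(z-o[2])/d[2]
def proj(n,p):
    m=imaging.camera_model(n);T=m["T"];c=T[:3,:3].T@(np.array(p)-T[:3,3])
    return np.array([m["cx"]+m["fx"]*c[0]/-c[2],m["cy"]-m["fy"]*c[1]/-c[2]])
```

Run:
```python
from h import *
for n,z in(("top",256),("scene",256)):
    im=cv2.imread(f"pics/{n}0.png");b,g,r=[im[...,i].astype(int) for i in range(3)]
    m=((b-r>60)&(b-g>40)).astype(np.uint8)
    k,lab,st,_=cv2.connectedComponentsWithStats(m)
    i=max(range(1,k),key=lambda i:st[i,2]/ (st[i,3]+1)*(st[i,2]>120))
    ys,xs=np.nonzero(lab==i);print(n,st[i])
    p=np.polyfit(xs,ys,1);
    for u in(xs.min()-.5,xs.max()+.5):
        print(u,np.polyval(p,u),[onz(n,u,np.polyval(p,u),zz)[:2].round(1) for zz in(250,256)])
a=cv2.imread("pics/top0.png")[130:260,250:470];b=cv2.imread("pics/scene0.png")[200:345,175:410]
a=cv2.resize(a,(495,292),interpolation=cv2.INTER_CUBIC);b=cv2.resize(b,(495,305),interpolation=cv2.INTER_CUBIC)
cv2.imwrite("pics/crop.png",cv2.convertScaleAbs(np.vstack([a,b]),alpha=1.5))
```

```text
top [263 210 191   8 351]
262.5 210.1428701326049 [array([479. , 146.2]), array([477.7, 145.5])]
453.5 216.81222761960976 [array([ 469.2, -302.9]), array([ 467.9, -301.2])]
scene [234 179   1   1   1]
233.5 178.80876068376062 [array([ 383.3, -215.5]), array([ 388. , -214.2])]
234.5 179.19123931623926 [array([ 384.3, -213.1]), array([ 389. , -211.8])]<stdin>:8: RankWarning: Polyfit may be poorly conditioned
```

View pics/crop.png

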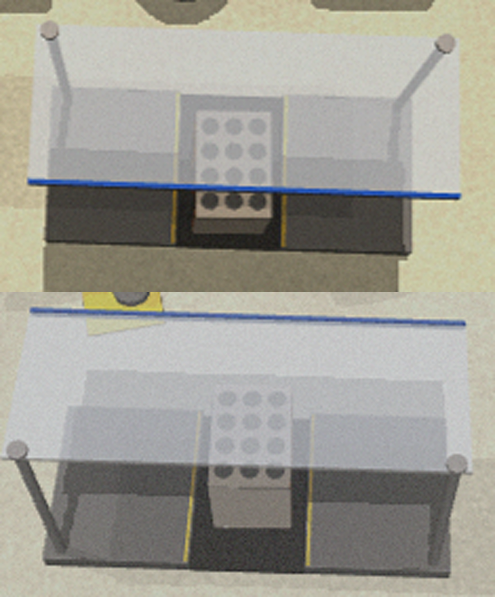

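The crop shows the rack top in the top view with its corners near crop px (195,110)–(272,217), and the yellow lines on each side. The rack looks nearly square to the station. I'll turn these into positions next.

Run:
```python
from h import *
from scipy.spatial.transform import Rotation as R
P=lambda u,v:(250+u/2.25,130+v*130/292)
S=lambda u,v:(175+u/495*235,200+(v-292)*145/305)
O=np.array([535.5,-79.5]);y=np.radians(-1.25);M=np.array([[np.cos(y),np.sin(y)],[-np.sin(y),np.cos(y)]])
st=lambda p:(M@(p[:2]-O)).round(1)
print("deck",[st(onz("top",*P(*c),21)) for c in((45,240),(408,253),(175,242),(283,246))])
print("deckscene far",[st(onz("scene",*S(*c),21)) for c in((45,560),(450,572),(188,562),(310,567))])
print("racktop",[st(onz("top",*P(*c),116)) for c in((196,110),(271,111),(194,217),(272,219))])
print("racktop sc",[st(onz("scene",*S(*c),116)) for c in((212,487),(291,489))])
# move targets in the tool frame
s=env.state();R0=R.from_euler("xyz",s["ee_rot"],degrees=True)
t,a=np.radians(53),np.radians(15-1.25)
z=np.array([np.sin(t)*np.cos(a),np.sin(t)*np.sin(a),-np.cos(t)]);yy=np.array([np.sin(a),-np.cos(a),0]);Rt=R.from_matrix(np.c_[np.cross(yy,z),yy,z])
T=np.r_[O+M.T@[-3,-97],105];P0=T-200*z
print("T",T,"P0",P0,"z",z)
print("rotvec tool",(R0.inv()*Rt).as_rotvec(degrees=True),"R0",R0.as_matrix().round(3).tolist())
print("trans tool0",R0.inv().apply(P0-s["ee_pos"]), "euler",Rt.as_euler("xyz",degrees=True))
print("tube_block",onz("top",513,272,35),"tray",onz("top",416,305,6))
```

```text
deck [array([-87.5, 228. ]), array([ -87.8, -225.5]), array([-84.3,  65.4]), array([-84.5, -69.6])]
deckscene far [array([ 118.4, -225.9]), array([117.6, 228.3]), array([115.4, -65.5]), array([116.8,  71.6])]
racktop [array([59.5, 47.1]), array([ 61.4, -41.6]), array([-69.4,  45.6]), array([-68.6, -45.3])]
racktop sc [array([ 67.7, -35.8]), array([67.1, 49.1])]
T [ 530.38467007 -176.41147197  105.        ] P0 [ 375.2350162  -214.37635074  225.36300463] z [ 0.77574827  0.18982439 -0.60181502]
rotvec tool [-1.66893398 52.98173528  3.13862762] R0 [[0.955, 0.295, -0.0], [0.295, -0.955, 0.002], [0.0, -0.002, -1.0]]
trans tool0 [ 295.15932221 -258.92971478  -11.70757705] euler [180.   -53.    13.75]
tube_block [ 362.04060773 -522.595463     35.        ] tray [ 268.81071073 -260.29617248    6.        ]
```

Request:
drive_effector --deltas '{"plan": [[37,-32,-1.5,0,0,0],[37,-32,-1.5,0,0,0],[37,-32,-1.5,0,0,0],[37,-32,-1.5,0,0,0],[37,-32,-1.5,0,0,0],[37,-32,-1.5,0,0,0],[37,-32,-1.5,0,0,0],[36,-35,-1.5,0,0,0]]}' --finger_gap 0

```text
time_s: 0.9
ee_pos: [375.7, -213.3, 225.9]
ee_rot: [180.0, -0.0, 17.2]
force: [0.6, -0.3, 0.1]
gripper_width: 30.0
gripper_force: 0.0
```

Request:
drive_effector --deltas '{"plan": [[0,0,0,-0.24,7.57,0.45],[0,0,0,-0.24,7.57,0.45],[0,0,0,-0.24,7.57,0.45],[0,0,0,-0.24,7.57,0.45],[0,0,0,-0.24,7.57,0.45],[0,0,0,-0.24,7.57,0.45],[0,0,0,-0.24,7.57,0.45],[0,0,0,0,0,0]]}'

```text
time_s: 1.7
ee_pos: [372.8, -214.4, 223.0]
ee_rot: [-179.3, -52.5, 13.0]
force: [-0.6, -0.4, -1.3]
gripper_width: 0.7
gripper_force: 0.0
```

Run:
```python
from h import *
print(env.state()["qpos"].round(1))
```

```text
[-69.9   1.4 132.   64.1  61.2 -34. ]
```

Request:
drive_effector --deltas '{"plan": [[0,0,40,0,0,0],[0,0,40,0,0,0],[0,0,40,0,0,0],[0,0,40,0,0,0],[0,0,40,0,0,0],[0,0,0,0,0,0]]}'

```text
time_s: 2.3
ee_pos: [532.2, -174.2, 101.9]
ee_rot: [-179.7, -52.4, 13.9]
force: [-0.4, 0.4, 0.1]
gripper_width: 0.4
gripper_force: 0.0
```

Run:
```python
from h import *
from scipy.spatial.transform import Rotation as R
s=env.state();print(s["qpos"].round(1))
Rr=R.from_euler("xyz",s["ee_rot"],degrees=True)
y=np.radians(-1.25)
print("10mm station +y in tool:",Rr.inv().apply([-10*np.sin(y),10*np.cos(y),0]).round(2)," +10z:",Rr.inv().apply([0,0,10]).round(2)," +10 st x",Rr.inv().apply([10,-.22,0]).round(2))
cv2.imwrite("pics/s1.png",imaging.grab_frame("scene"))
```

```text
[-43.   20.6 134.  100.7  42.7 -57.7]
10mm station +y in tool: [ 1.6  -9.64  2.12]  +10z: [ 7.93 -0.03 -6.1 ]  +10 st x [5.89 2.66 7.64]
```

View pics/s1.png

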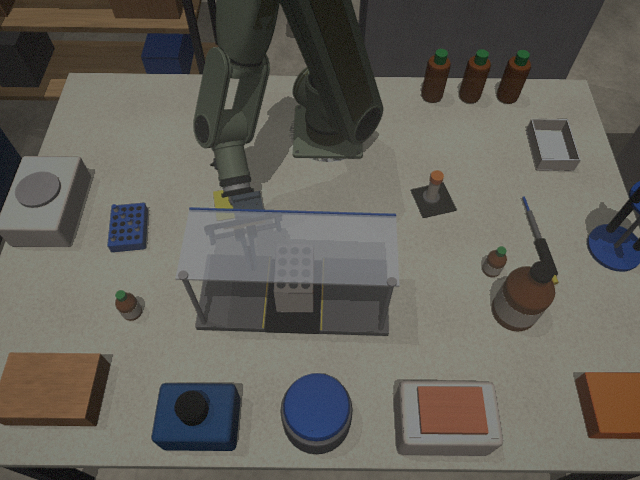

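The gripper is in under the shield, its fingertips near (250,258), to the right of the rack with a visible gap. Now I'll push towards +y.

Request:
drive_effector --deltas '{"plan": [[0.8,-4.8,1.06,0,0,0],[0.8,-4.8,1.06,0,0,0],[0.8,-4.8,1.06,0,0,0],[0.8,-4.8,1.06,0,0,0],[0.8,-4.8,1.06,0,0,0],[0.6,-3.8,0.85,0,0,0],[0.6,-3.8,0.85,0,0,0]]}'

```text
time_s: 3.05
ee_pos: [530.1, -143.9, 104.2]
ee_rot: [179.9, -52.6, 13.9]
force: [-0.0, -0.1, 0.2]
gripper_width: 0.3
gripper_force: 0.0
```

Request:
drive_effector --deltas '{"plan": [[0.6,-3.8,0.85,0,0,0],[0.6,-3.8,0.85,0,0,0],[0.6,-3.8,0.85,0,0,0],[0.6,-3.8,0.85,0,0,0],[0.6,-3.8,0.85,0,0,0]]}'

```text
time_s: 3.55
ee_pos: [532.6, -126.7, 105.7]
ee_rot: [179.7, -52.8, 13.7]
force: [-1.8, -7.9, 6.2]
gripper_width: 0.3
gripper_force: 4.0
```

Request:
drive_effector --deltas '{"plan": [[0.6,-3.8,0.85,0,0,0],[0.6,-3.8,0.85,0,0,0],[0.6,-3.8,0.85,0,0,0],[0.6,-3.8,0.85,0,0,0],[0.6,-3.8,0.85,0,0,0]]}'

```text
time_s: 4.05
ee_pos: [533.5, -107.2, 105.9]
ee_rot: [179.6, -52.9, 13.8]
force: [-3.5, -11.4, 12.2]
gripper_width: 0.9
gripper_force: 6.7
```

Request:
drive_effector --deltas '{"plan": [[2.2,-3.9,-0.4,0,0,0],[2.2,-3.9,-0.4,0,0,0]]}'

```text
time_s: 4.25
ee_pos: [533.9, -99.6, 110.7]
ee_rot: [179.6, -52.9, 13.8]
force: [-6.0, -12.2, 14.4]
gripper_width: 0.4
gripper_force: 8.0
```

Run:
```python
from h import *
a=imaging.grab_frame("top")[120:270,240:480];b=imaging.grab_frame("scene")[190:345,170:410]
cv2.imwrite("pics/c2.png",cv2.convertScaleAbs(cv2.resize(np.vstack([a,b]),(472,600),interpolation=cv2.INTER_CUBIC),alpha=1.5))
```

```text
(no output)
```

View pics/c2.png

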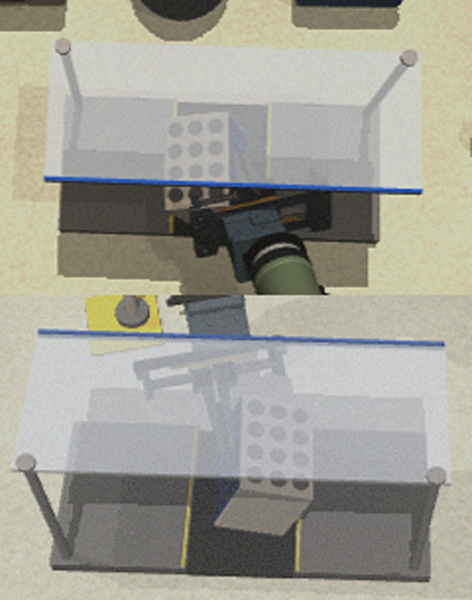

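The rack has tipped about 15–20° towards +y and stays roughly square. In the scene crop its top face is at (275,440) and its lower edge is at the left step. I'll carry on pushing.

Request:
drive_effector --deltas '{"plan": [[2.2,-3.9,-0.4,0,0,0],[2.2,-3.9,-0.4,0,0,0],[2.2,-3.9,-0.4,0,0,0]]}'

```text
time_s: 4.65
ee_pos: [534.2, -86.7, 117.3]
ee_rot: [179.6, -53.0, 13.8]
force: [-6.6, -8.9, 18.1]
gripper_width: 0.3
gripper_force: 8.2
```

Request:
drive_effector --deltas '{"plan": [[1.5,-3.9,0.2,0,0,0],[1.5,-3.9,0.2,0,0,0],[1.5,-3.9,0.2,0,0,0]]}'

```text
time_s: 4.95
ee_pos: [534.9, -73.8, 121.4]
ee_rot: [179.7, -53.2, 13.9]
force: [-9.3, -7.8, 21.5]
gripper_width: 0.8
gripper_force: 9.2
```

```bash
python3 - <<'E'
from h import *
a=imaging.grab_frame("top")[120:270,240:480];b=imaging.grab_frame("scene")[190:345,170:410]
cv2.imwrite("pics/c3.png",cv2.convertScaleAbs(cv2.resize(np.vstack([a,b]),(472,600),interpolation=cv2.INTER_CUBIC),alpha=1.5))
E
```

```text
(no output)
```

View pics/c3.png

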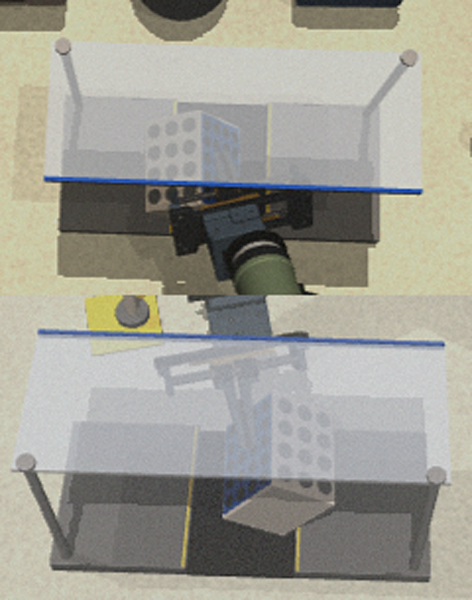

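The rack is now at about 35°, with the blue face coming up at crop (220,140). The upward force is friction from the tip sliding down the face, so the next rows move more upward.

Request:
drive_effector --deltas '{"plan": [[3.5,-1.9,-2,0,0,0],[3.5,-1.9,-2,0,0,0]]}'

```text
time_s: 5.25
ee_pos: [531.5, -67.9, 124.6]
ee_rot: [179.9, -52.5, 13.9]
force: [-1.2, 0.6, -0.4]
gripper_width: 0.2
gripper_force: 0.0
```

Request:
drive_effector --deltas '{"plan": [[3.5,-2.9,-1.8,0,0,0],[3.5,-2.9,-1.8,0,0,0]]}'

```text
time_s: 5.45
ee_pos: [531.2, -61.7, 131.9]
ee_rot: [180.0, -52.5, 13.9]
force: [0.7, -0.2, -0.8]
gripper_width: 0.2
gripper_force: 0.0
```

Request:
drive_effector --deltas '{"plan": [[0,0,0,0,0,0],[0,0,0,0,0,0],[0,0,0,0,0,0]]}'

```text
time_s: 5.75
ee_pos: [531.8, -62.4, 132.2]
ee_rot: [179.9, -52.5, 13.9]
force: [-0.3, -0.4, -0.0]
gripper_width: 0.1
gripper_force: 0.0
```

Run:
```python
from h import *
A=imaging.grab_frame("top");B=imaging.grab_frame("scene");cv2.imwrite("pics/t4.png",A);cv2.imwrite("pics/s4.png",B)
a=A[120:270,240:480];b=B[190:345,170:410]
cv2.imwrite("pics/c4.png",cv2.convertScaleAbs(cv2.resize(np.vstack([a,b]),(472,600),interpolation=cv2.INTER_CUBIC),alpha=1.5))
```

```text
(no output)
```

View pics/c4.png

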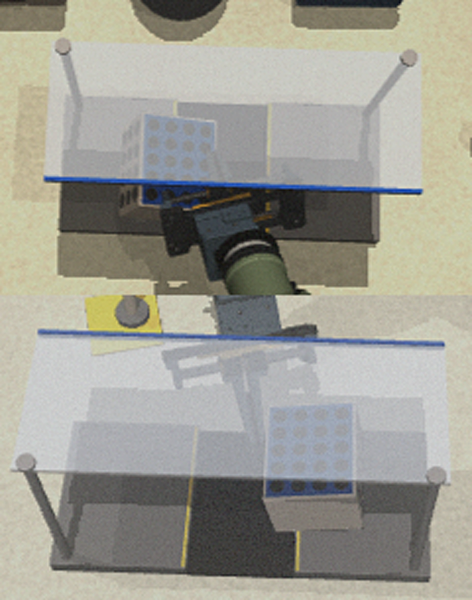

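The rack has fallen onto the left deck with blue up. In the scene crop its top face corners are at about (271,408), (350,404), (355,494) and (266,496).

Run:
```python
from h import *
S=lambda u,v:(170+u/1.967,190+(v-295)/1.967)
P=lambda u,v:(240+u/1.967,120+v/1.967)
O=np.array([535.5,-79.5]);y=np.radians(-1.25);M=np.array([[np.cos(y),np.sin(y)],[-np.sin(y),np.cos(y)]])
st=lambda p:(M@(p[:2]-O)).round(1)
print([st(onz("scene",*S(*c),111)) for c in((271,408),(350,404),(355,494),(266,496))])
print([st(onz("top",*P(*c),111)) for c in((147,115),(216,123))])
print("tcp",st(env.state()["ee_pos"]))
```

```text
[array([-57.1,  31.1]), array([-66.1, 127. ]), array([ 55.5, 133.7]), array([61.6, 30.8])]
[array([ 60.3, 106.8]), array([52.4, 12.8])]
tcp [-4.  16.9]
```

Run:
```python
from h import *
A=imaging.grab_frame("top");B=imaging.grab_frame("scene")
a=A[150:245,270:400];b=B[210:325,260:390]
cv2.imwrite("pics/c5.png",cv2.convertScaleAbs(cv2.resize(np.vstack([a,b]),(371,600),interpolation=cv2.INTER_CUBIC),alpha=1.5))
print(env.state()["time_s"])
```

```text
5.95
```

View pics/c5.png

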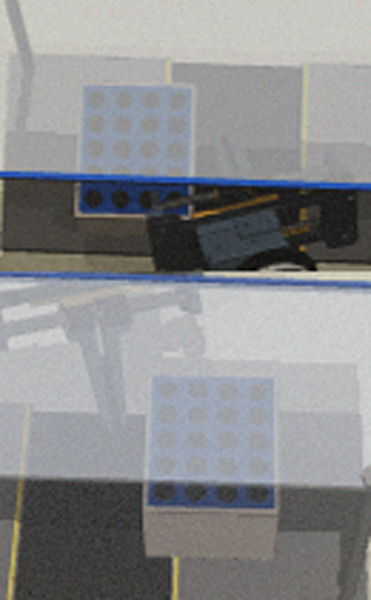

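The rack now lies flat and square with blue on top. In the top crop its top face spans (80,85)–(194,217).

Create st.py:
```python
from h import *
O=np.array([535.5,-79.5]);y=np.radians(-1.25);M=np.array([[np.cos(y),np.sin(y)],[-np.sin(y),np.cos(y)]])
st=lambda p:(M@(p[:2]-O)).round(1)
```

Run:
```python
from st import *
S=lambda u,v:(260+u/2.854,210+(v-271)/2.857)
P=lambda u,v:(270+u/2.854,150+v/2.857)
print([st(onz("scene",*S(*c),111)) for c in((151,375),(275,377),(278,508),(144,508))])
print([st(onz("top",*P(*c),111)) for c in((81,84),(195,86),(193,217),(76,215))])
print("line",[st(onz("top",*P(*c),21)) for c in((170,60),(305,66))],[st(onz("scene",*S(*c),21)) for c in((177,560),(14,560))])
print("tcp",st(env.state()["ee_pos"]))
```

```text
[array([-60.4,  43.2]), array([-62.1, 147.2]), array([ 59.5, 149.5]), array([63.1, 42.7])]
[array([ 56.1, 150.4]), array([58. , 43.6]), array([-66.6,  41.8]), array([-68.6, 149.8])]
line [array([110. ,  66.7]), array([108.6, -69.1])] [array([66.6, 69.6]), array([ 71.3, -67.8])]
tcp [-3.9 16.8]
```

Request:
drive_effector --deltas '{"plan": [[-1.9,11.6,-2.5,0,0,0],[-15.1,0,11.6,0,0,0],[-15.1,0,11.6,0,0,0],[-15.1,0,11.6,0,0,0],[0.8,-4.8,1.06,0,0,0],[0.8,-4.8,1.06,0,0,0],[0,0,0,0,0,0]]}'

```text
time_s: 6.65
ee_pos: [532.2, -63.8, 76.2]
ee_rot: [179.9, -52.6, 14.0]
force: [0.0, 0.4, 0.3]
gripper_width: 0.6
gripper_force: 0.0
```

Request:
drive_effector --deltas '{"plan": [[0.8,-4.8,1.06,0,0,0],[0.6,-3.8,0.85,0,0,0],[0.6,-3.8,0.85,0,0,0],[0.6,-3.8,0.85,0,0,0],[0.6,-3.8,0.85,0,0,0]]}'

```text
time_s: 7.15
ee_pos: [533.2, -44.5, 75.6]
ee_rot: [179.9, -52.6, 13.7]
force: [0.0, -5.0, 1.5]
gripper_width: 0.7
gripper_force: 2.1
```

Request:
drive_effector --deltas '{"plan": [[0.6,-3.8,0.85,0,0,0],[0.6,-3.8,0.85,0,0,0],[0.6,-3.8,0.85,0,0,0],[0.6,-3.8,0.85,0,0,0],[0.6,-3.8,0.85,0,0,0],[0.6,-3.8,0.85,0,0,0]]}'

```text
time_s: 7.75
ee_pos: [534.0, -20.5, 75.5]
ee_rot: [179.9, -52.7, 13.8]
force: [-0.7, -6.2, 2.6]
gripper_width: 0.5
gripper_force: 2.7
```

Request:
drive_effector --deltas '{"plan": [[0.6,-3.8,0.85,0,0,0],[0.6,-3.8,0.85,0,0,0],[0.6,-3.8,0.85,0,0,0],[0.6,-3.8,0.85,0,0,0],[0.6,-3.8,0.85,0,0,0]]}'

```text
time_s: 8.25
ee_pos: [534.6, -0.8, 75.5]
ee_rot: [179.9, -52.7, 13.8]
force: [-0.2, -7.1, 3.5]
gripper_width: 0.5
gripper_force: 2.9
```

Run:
```python
from st import *
print(st(env.state()["ee_pos"]))
A=imaging.grab_frame("top");B=imaging.grab_frame("scene")
a=A[150:245,250:400];b=B[210:325,260:410]
cv2.imwrite("pics/c6.png",cv2.convertScaleAbs(cv2.resize(np.vstack([a,b]),(428,600),interpolation=cv2.INTER_CUBIC),alpha=1.5))
```

```text
[-2.6 78.6]
```

View pics/c6.png

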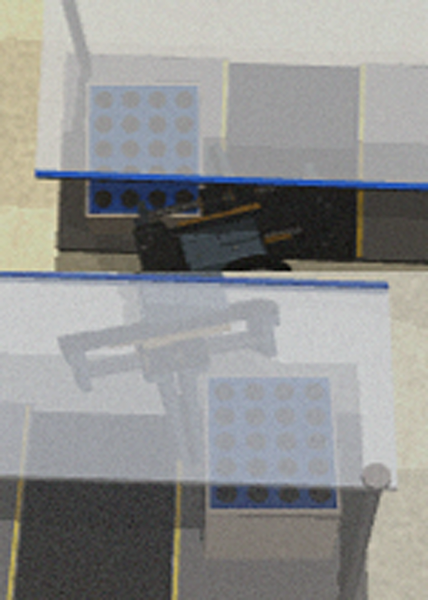

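Run:
```python
from st import *
S=lambda u,v:(260+u/2.854,210+(v-271)/2.857)
P=lambda u,v:(250+u/2.854,150+v/2.857)
print([st(onz("scene",*S(*c),111)) for c in((207,376),(332,377),(338,508),(205,508))])
print([st(onz("top",*P(*c),111)) for c in((88,84),(200,86),(200,214),(85,214))])
```

```text
[array([-61.1,  90.2]), array([-63.8, 195.1]), array([ 57.9, 197.3]), array([61.5, 91.3])]
[array([ 54.5, 197.3]), array([56.3, 92.4]), array([-65.5,  88.1]), array([-69.2, 194.2])]
```

Request:
drive_effector --deltas '{"plan": [[-1.6,9.6,-2.1,0,0,0],[-3.2,19.3,-4.2,0,0,0],[-3.2,19.3,-4.2,0,0,0],[0,0,0,0,0,0]]}'

```text
time_s: 8.75
ee_pos: [532.3, -51.6, 74.3]
ee_rot: [179.9, -52.5, 13.9]
force: [-0.1, 0.0, 0.6]
gripper_width: 0.4
gripper_force: 0.0
```

Request:
drive_effector --deltas '{"plan": [[0,0,-40,0,0,0],[0,0,-40,0,0,0],[0,0,-40,0,0,0],[0,0,0,0,0,0],[0,0,0,0,0,0]]}'

```text
time_s: 9.25
ee_pos: [440.3, -72.7, 147.7]
ee_rot: [179.8, -52.7, 13.9]
force: [1.2, 0.4, -0.4]
gripper_width: 0.0
gripper_force: 0.0
```

```bash
python3 -c "
from workcell import env, imaging, job
print(job.job_done())"
```

```text
the job is handed in; nothing more can be done
None
```

The rack was tipped to the left deck and lies flat with blue up (matching the blue tube on the yellow tray), its middle about 143 mm from the bay middle and square to the step; I handed the job in at 9.25 s with the arm clear, but no verdict was returned.

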